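# Strip the collar and sleeve from the storage rod

## Task

Clear the horizontal rod on the blue stand: slide the dark stop collar off the rod's free end and lay it in the grey parts tray, then slide the pale sleeve off after it and lay that in the tray too. Both must end up inside the tray, let go and lying still, in any position.

Things in the scene. Friction and masses are not known exactly. Their poses are not given: they have to be found in the camera images.
- stop_collar: Dark clamp ring hanging loosely on the rod near its free end: diameter 40 mm, bore 20 mm, 12 mm thick, 8 mm boss on its rim pointing down at the start. z: bore axis, to the rod's free end at the start; +y up at the start. Origin in the face towards the post; bore centre at mid thickness is (0, 4, 6) mm, starting 5 mm under the rod's axis. Not the dark ring on the bench.
- pale_sleeve: Pale cream ring hanging loosely on the rod between dark collar and post: diameter 36 mm, 22 mm long, bore passes a 17 mm bar, 8 mm boss pointing down at the start. z: bore axis, to the rod's free end at the start; +y up at the start. Origin in the face towards the post; bore centre at mid length is (0, 4, 11) mm, starting 5 mm under the rod's axis. At least 19 mm from collar and post.
- rod_stand: Fixed stand: blue base plate (x -100 to +20, y +-43, 12 mm thick), dark post of 16 mm diameter with a 22 mm black head, top at 132 mm, and a level steel rod of 10 mm diameter. Origin: on the bench under the post's axis. The rod runs along the stand's -x, its axis 120 mm above the bench; its plain free end is 102 mm from the post's axis. A tall carton stands behind it.
- parts_tray: Fixed open grey tray, outside 170 mm along its x, 130 mm along its y, 28 mm high; walls and floor 4 mm thick. Origin: centre of its underside, on the bench; z up.

How it is judged:
By the outcome, as a careful person would: the job done as asked, in the order asked, and still so for the second after the job is handed in, with the robot touching nothing.
It also fails if it takes over 72 s, if anything falls off the work surface, if the arm or the gripper's body presses on something with over 40 N, if the wrist force passes 120 N, or if a joint passes its speed limit or range.

## Robot

A 7-joint arm with a two-finger parallel gripper is mounted at the origin on a cart in front of the work surface, level with it; the furniture and walls round the work are solid. World frame = base frame: x ahead of the robot, y to its left, z up, the work surface at z = 0. Lengths are in mm, angles in rad, forces in N, time in s.
With the tool pointing down it reaches from about 400 to 875 mm from the base axis. Payload 6.5 kg.
Tool frame: the origin (TCP) lies where the fingers leave the gripper's body, on its centre line; the fingertips stand 64 mm ahead of it and the grasp point (between the pads) lies 45 mm ahead of it; z points along the fingers, y is the line along which they close (so a half turn about z gives the same grasp; the last joint's range is limited). The gripper opens to 88 mm and grips with 3 to 60 N. Pads are 18 mm wide; open, the fingers measure 123 mm over their backs; the gripper's body (75 mm by 187 mm) begins 45 mm behind the grasp point.
Start: joints at [1.147, 0.536, -0.004, 1.538, 0.003, 1.067, -0.071], TCP at [227.637, -608.828, 302.716] pointing down, gripper open.
Joint ranges: [-2.7, 2.7], [-0.37, 2.16], [-1.27, 1.26], [0.24, 2.4], [-1.31, 4.45], [0.19, 1.91], [-2.76, 2.76]. Speed limits (rad/s): [2.39, 2.39, 3.14, 3.14, 3.14, 3.14, 3.14].

## Interface

Orientations are given as a unit quaternion [x, y, z, w].
In Python, from plant import * gives the robot as it stands. The module is installed in compiled form; this text tells all that it offers.
- The arm moves only by the shell command python3 -m pendant 'ROWS'. ROWS is JSON, a list of rows, each an object of numbers: "dx", "dy", "dz": the shift along the tool's x, y, z each as a share of 0.03 m, from -1 to 1; "rx", "ry", "rz": the turn, a rotation vector about the tool's x, y, z each as a share of 5 degrees, from -1 to 1; "claw": the opening, from -1 (shut) to 1 (fully open). In form: [{"dx": .., "dy": .., "dz": .., "rx": .., "ry": .., "rz": .., "claw": ..}, ...]. A call has 1 to 12 rows; each row shifts and turns the commanded pose from where the row before left it, along the tool's axes as they then stand; what a row does not reach is not made up. A row lasts 1/10 s, in which the tool goes at most 50 mm and 8.59 degrees, less where a joint would pass 70% of its speed; a pose out of reach is approached as far as the arm can. A call with a number of a shift or a turn outside -1 to 1 is refused whole. A call with a gripper value outside its range is refused whole. The fingers move at their own pace and stop on an object; the grip force is fixed at half the most. Time passes only in rows, so rows that do not move let the fingers close. It gives the time, the measured TCP pose, the force, the opening and the grip force at its end, in the units of the state.
- get_state(): the state, without advancing time (a new reading comes with each control period).
- capture(name): name is "scene" or "top"; returns a dict with "pixels" (400x640x3 uint8, blue, green, red), "range_z" (400x640 float32, mm along the optical axis (not along the pixel's ray), 0 where there is no reading), "K" (3x3 intrinsics, pixels), "dist" ([k1, k2, p1, p2, k3] as OpenCV has them; the pictures are not rectified), "R" (3x3) and "t" (3): a world point X has camera coordinates R X + t. Camera axes: x right, y down, z forward; pixel columns grow to the right and rows downward; lengths in mm; the calibration is good to about 2 mm. A picture is of the moment at which its call begins.
- job_done(): hands the job in; it is judged then, once.
The state is a dict: "time": time; "joints": joint angles; "qd": joint speeds; "joint_efforts": joint torques, N m; "tool_pos": TCP position; "tcp_rot": TCP orientation; "ft_force": force on the tool from outside, world axes, zero at the start; "ft_torque": the same for the moment, N m; "width": finger opening in mm; "grip_force": force on a finger pad.
Only numpy, scipy, OpenCV 4.12 (cv2) and the standard library are available. Lean on these libraries where they do the work, as an engineer would, in place of code of your own. Each camera call takes 0.05 s, during which the arm holds its last target. There are 200 camera calls.

## Working session

There is one attempt and no reset: what is moved stays moved. The work goes in short steps, Python scripts to look and compute and a shell command to move; the robot and the scene stay as the last step left them, time stands still between calls to the robot, and variables do not carry over. Pictures are saved under pics/ and viewed, at most 10 in all, crops included, and the job is handed in when it is done.

```bash
mkdir -p pics; ls; python3 - <<'E'
from plant import *
import cv2,numpy as np
s=get_state();print(s)
for n in("scene","top"):
    c=capture(n);cv2.imwrite(f"pics/{n}0.png",c["pixels"]);np.savez(f"pics/{n}0.npz",**c)
    print(n,c["K"],c["dist"],c["R"],c["t"])
E
```

```text
pics
{'time': 0.0, 'joints': array([ 1.14681711,  0.53717733, -0.00442018,  1.53883584,  0.00261006,
        1.06730287, -0.0712363 ]), 'qd': array([ 0.00025069,  0.00116803,  0.00189538,  0.0008594 , -0.00042537,
       -0.00116133, -0.00148646]), 'joint_efforts': array([-9.60183024e-05, -5.70973313e+01,  9.90693122e-01, -2.51594478e+01,
       -5.62392594e-02,  1.79294602e-02,  1.22604174e-04]), 'tool_pos': array([ 227.43434475, -608.386278  ,  301.84646584]), 'tcp_rot': array([ 9.84039331e-01,  1.77949030e-01, -2.23316126e-04, -8.29371547e-04]), 'ft_force': array([-0.26815593, -0.86946664,  1.012922  ]), 'ft_torque': array([ 0.0054281 ,  0.02278262, -0.01354343]), 'grip_force': 0.0, 'width': 88.41145251074141}
scene [[466.09704955   0.         314.27953493]
 [  0.         466.09704955 196.8644951 ]
 [  0.           0.           1.        ]] [-0.02488114  0.          0.          0.          0.        ] [[-0.88276692 -0.46970721 -0.00988471]
 [-0.19912351  0.39312323 -0.89766584]
 [ 0.42552602 -0.79046143 -0.44056593]] [392.5017285  216.64681572 784.40784372]
top [[384.20415367   0.         321.64581181]
 [  0.         384.20415367 195.61718297]
 [  0.           0.           1.        ]] [0.01171499 0.         0.         0.         0.        ] [[-1.65509154e-03 -9.99675258e-01  2.54291144e-02]
 [-9.98363895e-01  1.98424434e-04 -5.71794841e-02]
 [ 5.71558697e-02 -2.54821470e-02 -9.98040013e-01]] [-111.636286    478.05219915  926.17694548]
```

View pics/scene0.png

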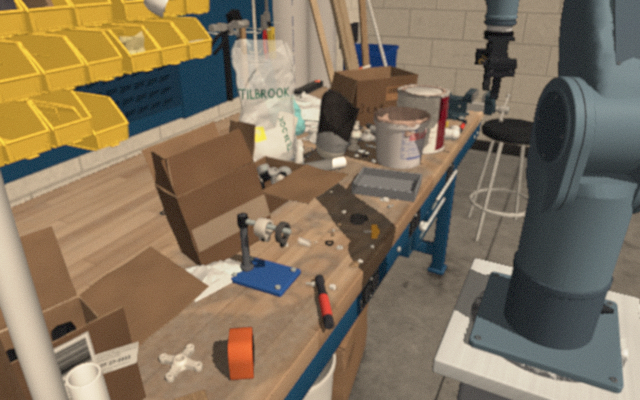

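View pics/top0.png

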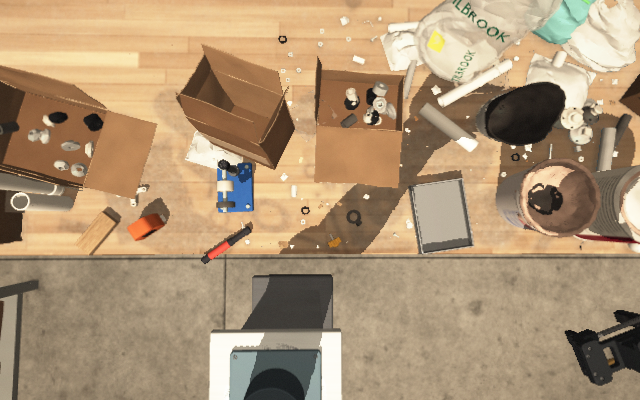

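The scene view shows the stand's post at about (245,240), sleeve (263,230) and collar (283,233), and the tray at (387,183). In the top view the stand is at (235,187) with the rod pointing at the robot, and the tray is at (441,215).

```bash
cat > h.py <<'E'
import numpy as np,cv2
from plant import *
def cloud(c):
    h,w=c["range_z"].shape;u,v=np.meshgrid(np.arange(w),np.arange(h))
    p=cv2.undistortPoints(np.stack([u,v],-1).reshape(-1,1,2).astype(float),c["K"],c["dist"]).reshape(h,w,2)
    z=c["range_z"].astype(float);P=np.dstack([p*z[...,None],z])
    X=(P-c["t"])@c["R"];X[z==0]=np.nan;return X
def proj(c,X):
    return cv2.projectPoints(np.float64(X).reshape(-1,1,3),cv2.Rodrigues(c["R"])[0],c["t"],c["K"],c["dist"])[0].reshape(-1,2)
E
python3 - <<'E'
from h import *
c=dict(np.load("pics/top0.npz"));X=cloud(c);hs=cv2.cvtColor(c["pixels"],cv2.COLOR_BGR2HSV)
m=(hs[...,0]>100)&(hs[...,0]<125)&(hs[...,1]>150)&(X[...,2]<40)&(X[...,2]>-5)
v,u=np.mgrid[:400,:640];m&=(u>200)&(u<270)&(v>150)&(v<225)
B=X[m];print("base",len(B),np.median(B,0),B.min(0),B.max(0),cv2.minAreaRect(B[:,:2].astype(np.float32)))
r=(u>205)&(u<262)&(v>145)&(v<225)
R=X[r];c_=c["pixels"][r];H=R[:,2]
for lo,hi in((100,112),(112,118),(118,124),(124,130),(130,145)):
    k=(H>lo)&(H<hi);
    if k.any():print(lo,k.sum(),np.median(R[k],0),R[k].min(0),R[k].max(0))
t=(u>400)&(u<480)&(v>165)&(v<260)&(X[...,2]>18)&(X[...,2]<40)
print("tray",cv2.minAreaRect(X[t][:,:2].astype(np.float32)),np.median(X[t],0))
a=cv2.resize(c["pixels"][140:230,180:290],None,fx=5,fy=5,interpolation=cv2.INTER_CUBIC)
s=np.load("pics/scene0.npz");b=cv2.resize(s["pixels"][190:310,220:310],(338,450),interpolation=cv2.INTER_CUBIC)
Z=np.zeros((450,800,3),np.uint8);q=np.hstack([a[:, :460],b]);cv2.imwrite("pics/z1.png",q)
E
```

```text
base 913 [491.88758267  85.11823235  11.98305209] [440.59626357  57.77437425   5.35259909] [556.24070588 142.21122359  18.23179691] ((498.05450439453125, 99.89459228515625), (115.00758361816406, 81.37068939208984), 2.6037864685058594)
100 51 [563.24376783  72.19421219 105.55004147] [447.78711552  24.90500896 100.10299163] [583.81866961 113.34789616 111.41861912]
112 47 [554.61006637  82.61804527 114.74704515] [445.27891394  23.31479982 112.03445559] [581.73673355 116.0969338  117.95222259]
118 143 [514.49008889  94.27419507 122.17716943] [438.69777456  22.40135353 118.00519078] [580.40475013 118.0144948  123.99165404]
124 192 [493.50512129  96.24076346 126.52498744] [440.80529802  21.80682577 124.02890314] [579.3183209  117.50483203 129.95645416]
130 275 [500.49752811  98.93632605 132.44404359] [449.06306088  19.67806313 130.00765995] [577.86473177 112.80414785 144.83324193]
tray ((429.1977233886719, -403.28460693359375), (169.9774932861328, 131.498046875), 8.293635368347168) [ 425.29222024 -413.27452017   27.18390951]
```

View pics/z1.png

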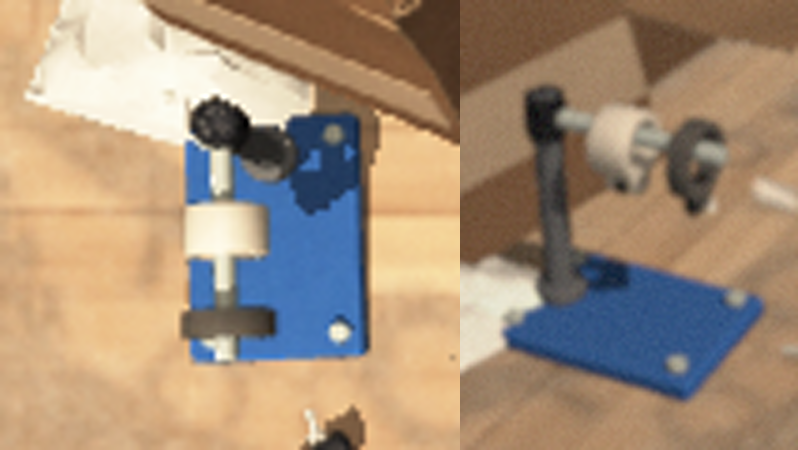

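The close-up shows the post head at top px (224,164), sleeve (225,186), collar (225.5,205) and rod end (225.5,211). The rod points towards the robot and the carton is just behind the post.

```bash
python3 - <<'E'
from h import *
from scipy.spatial.transform import Rotation as Ro
c=dict(np.load("pics/top0.npz"));X=cloud(c);v,u=np.mgrid[:400,:640]
r=(u>212)&(u<237)&(v>155)&(v<216)
R=X[r];k=(R[:,2]>112)&(R[:,2]<140)&(R[:,0]<555);P=R[k];C=c["pixels"][r][k]
for x in range(425,556,4):
    q=P[(P[:,0]>=x)&(P[:,0]<x+4)]; 
    if len(q)>0: print(x,len(q),q[:,1].min().round(),q[:,1].max().round(),np.median(q[:,1]).round(1),np.median(q[:,2]).round())
# tall things
for name,y0,y1 in(("carton",-60,250),("bucket",-760,-450)):
    m=(X[...,1]>y0)&(X[...,1]<y1)&(X[...,0]>300)
    for h in(100,150,200,250,300):
        Q=X[m&(X[...,2]>h)]
        if len(Q):print(name,h,Q.min(0).round(),Q.max(0).round())
m=(X[...,2]>150)&(X[...,0]>520)&(X[...,0]<620)&(X[...,1]>-20)&(X[...,1]<250)
print("near carton",X[m][np.argsort(X[m][:,0])][:8].round())
# second view: project nominal rod
s=get_state();print(Ro.from_quat(s["tcp_rot"]).as_matrix().round(3))
for p in((538,100,132),(436,97,120),(450,97,135),(495,98,133)):print(p,proj(c,[p]),proj(dict(np.load("pics/scene0.npz")),[p]))
E
```

```text
437 10 94.0 103.0 98.4 123.0
441 5 94.0 102.0 98.2 124.0
445 14 95.0 118.0 99.9 123.0
449 37 80.0 117.0 95.8 132.0
453 38 80.0 118.0 96.2 131.0
457 29 80.0 118.0 94.6 131.0
461 8 96.0 103.0 99.5 124.0
465 8 96.0 103.0 99.5 124.0
469 4 97.0 102.0 99.3 126.0
473 8 96.0 103.0 99.3 125.0
477 8 96.0 103.0 99.4 125.0
481 24 83.0 117.0 99.7 127.0
485 34 83.0 116.0 97.3 130.0
489 33 84.0 116.0 97.2 130.0
493 31 83.0 116.0 98.7 131.0
497 32 83.0 115.0 97.3 131.0
501 27 84.0 116.0 95.3 130.0
505 8 88.0 107.0 100.4 124.0
509 10 98.0 106.0 100.9 124.0
513 10 97.0 105.0 101.0 125.0
517 9 98.0 106.0 101.6 123.0
521 8 98.0 106.0 101.4 123.0
525 9 98.0 106.0 101.2 124.0
529 22 95.0 111.0 100.7 131.0
533 21 93.0 113.0 102.0 132.0
537 20 93.0 112.0 99.1 132.0
541 19 93.0 113.0 99.9 132.0
545 16 94.0 110.0 102.5 132.0
549 2 102.0 104.0 103.0 132.0
carton 100 [439. -44. 100.] [755. 250. 273.]
carton 150 [560. -44. 150.] [755. 169. 273.]
carton 200 [565. -44. 200.] [755. 168. 273.]
carton 250 [573. -44. 250.] [717. 125. 273.]
bucket 100 [ 372. -760.  100.] [ 920. -450.  338.]
bucket 150 [ 372. -760.  150.] [ 810. -450.  338.]
bucket 200 [ 673. -595.  200.] [ 810. -450.  338.]
bucket 250 [ 774. -517.  250.] [ 810. -450.  338.]
bucket 300 [ 779. -514.  300.] [ 808. -450.  338.]
near carton [[560.  12. 151.]
 [561.  11. 158.]
 [561.  14. 156.]
 [561.  16. 154.]
 [561.  11. 166.]
 [562.  13. 163.]
 [562.  15. 160.]
 [562.  12. 172.]]
[[ 0.937  0.35  -0.001]
 [ 0.35  -0.937  0.001]
 [-0.    -0.002 -1.   ]]
(538, 100, 132) [[223.88882333 164.48854787]] [[244.7878542  212.99498986]]
(436, 97, 120) [[225.95909555 212.28124448]] [[292.57998188 230.26966419]]
(450, 97, 135) [[224.46299397 205.56992989]] [[285.62188452 221.27665893]]
(495, 98, 133) [[224.47368533 184.482956  ]] [[264.47642783 217.05242555]]
```

```bash
python3 -m pendant '[{"rz":0.915,"claw":1},{"rz":0.915,"claw":1},{"rz":0.915,"claw":1},{"rz":0.915,"claw":1},{"dy":-1,"dx":0.5,"claw":1},{"dy":-1,"dx":0.5,"claw":1},{"dy":-1,"dx":0.5,"claw":1},{"dy":-1,"dx":0.5,"claw":1},{"dy":-1,"dx":0.5,"claw":1},{"dy":-1,"dx":0.5,"claw":1},{"dy":-1,"dx":0.5,"claw":1},{"dy":-1,"dx":0.5,"claw":1}]'
```

```text
invalid input at $[0]: expected keys dx, dy, dz, rx, ry, rz, claw
```

```bash
python3 -m pendant '[{"dx":0,"dy":0,"dz":0,"rx":0,"ry":0,"rz":0.915,"claw":1},{"dx":0,"dy":0,"dz":0,"rx":0,"ry":0,"rz":0.915,"claw":1},{"dx":0,"dy":0,"dz":0,"rx":0,"ry":0,"rz":0.915,"claw":1},{"dx":0,"dy":0,"dz":0,"rx":0,"ry":0,"rz":0.915,"claw":1},{"dx":0.5,"dy":-1,"dz":0,"rx":0,"ry":0,"rz":0,"claw":1},{"dx":0.5,"dy":-1,"dz":0,"rx":0,"ry":0,"rz":0,"claw":1},{"dx":0.5,"dy":-1,"dz":0,"rx":0,"ry":0,"rz":0,"claw":1},{"dx":0.5,"dy":-1,"dz":0,"rx":0,"ry":0,"rz":0,"claw":1},{"dx":0.5,"dy":-1,"dz":0,"rx":0,"ry":0,"rz":0,"claw":1},{"dx":0.5,"dy":-1,"dz":0,"rx":0,"ry":0,"rz":0,"claw":1},{"dx":0.5,"dy":-1,"dz":0,"rx":0,"ry":0,"rz":0,"claw":1},{"dx":0.5,"dy":-1,"dz":0,"rx":0,"ry":0,"rz":0,"claw":1}]'; cat >> h.py <<'E'
from scipy.spatial.transform import Rotation as Ro
def go(x,y,z,yaw=None):
    "grasp-point target (mm): remaining shift in tool axes as shares"
    s=get_state();M=Ro.from_quat(s["tcp_rot"]).as_matrix();g=s["tool_pos"]+45*M[:,2]
    print("t",round(s["time"],2),"grasp",g.round(1),"yaw",np.degrees(np.arctan2(M[1,0],M[0,0])).round(2),"tilt",M[:2,2].round(4),"shares",((np.array([x,y,z])-g)@M/30).round(2),"F",s["ft_force"].round(1),"w",round(s["width"],1),round(s["grip_force"],1))
E
python3 -c "from h import *;go(454,98.8,200)"
```

```text
time: 1.3
tool_pos: [338.6, -362.9, 302.5]
tcp_rot: [1.0, 0.019, -0.0, -0.0]
ft_force: [2.1, 0.6, -0.1]
width: 88.0
grip_force: 0.0
t 1.3 grasp [ 338.5 -362.9  257.5] yaw 2.2 tilt [-0.0004  0.0003] shares [  4.44 -15.23   1.92] F [ 2.1  0.6 -0.1] w 88.0 0.0
```

```bash
python3 -m pendant '[{"dx":0.9,"dy":-1,"dz":0,"rx":0,"ry":0,"rz":0,"claw":1},{"dx":0.9,"dy":-1,"dz":0,"rx":0,"ry":0,"rz":0,"claw":1},{"dx":0.9,"dy":-1,"dz":0,"rx":0,"ry":0,"rz":0,"claw":1},{"dx":0.9,"dy":-1,"dz":0,"rx":0,"ry":0,"rz":0,"claw":1},{"dx":0.84,"dy":-1,"dz":0,"rx":0,"ry":0,"rz":0,"claw":1},{"dx":0,"dy":-1,"dz":0,"rx":0,"ry":0,"rz":0,"claw":1},{"dx":0,"dy":-1,"dz":0,"rx":0,"ry":0,"rz":0,"claw":1},{"dx":0,"dy":-1,"dz":0,"rx":0,"ry":0,"rz":0,"claw":1},{"dx":0,"dy":-1,"dz":0,"rx":0,"ry":0,"rz":0,"claw":1},{"dx":0,"dy":-1,"dz":0,"rx":0,"ry":0,"rz":0,"claw":1},{"dx":0,"dy":-1,"dz":0,"rx":0,"ry":0,"rz":0,"claw":1},{"dx":0,"dy":-1,"dz":0,"rx":0,"ry":0,"rz":0,"claw":1}]' >/dev/null; python3 -m pendant '[{"dx":0,"dy":-1,"dz":0.4,"rx":0,"ry":0,"rz":0,"claw":1},{"dx":0,"dy":-1,"dz":0.5,"rx":0,"ry":0,"rz":0,"claw":1},{"dx":0,"dy":-1,"dz":0.5,"rx":0,"ry":0,"rz":0,"claw":1},{"dx":0,"dy":-0.23,"dz":0.5,"rx":0,"ry":0,"rz":0,"claw":1},{"dx":0,"dy":0,"dz":0,"rx":0,"ry":0,"rz":0,"claw":1},{"dx":0,"dy":0,"dz":0,"rx":0,"ry":0,"rz":0,"claw":1}]'
python3 - <<'E'
from h import *
go(454,98.8,115)
c=capture("scene");cv2.imwrite("pics/s2.png",cv2.resize(c["pixels"][130:310,180:400],(733,600)))
E
```

```text
time: 3.1
tool_pos: [453.7, 96.7, 245.7]
tcp_rot: [1.0, 0.019, -0.0, 0.0]
ft_force: [-1.0, 0.7, 0.2]
width: 88.4
grip_force: 0.0
t 3.1 grasp [453.7  96.7 200.7] yaw 2.19 tilt [-0.0009 -0.0006] shares [ 0.02 -0.07  2.86] F [-1.   0.7  0.2] w 88.4 0.0
```

View pics/s2.png

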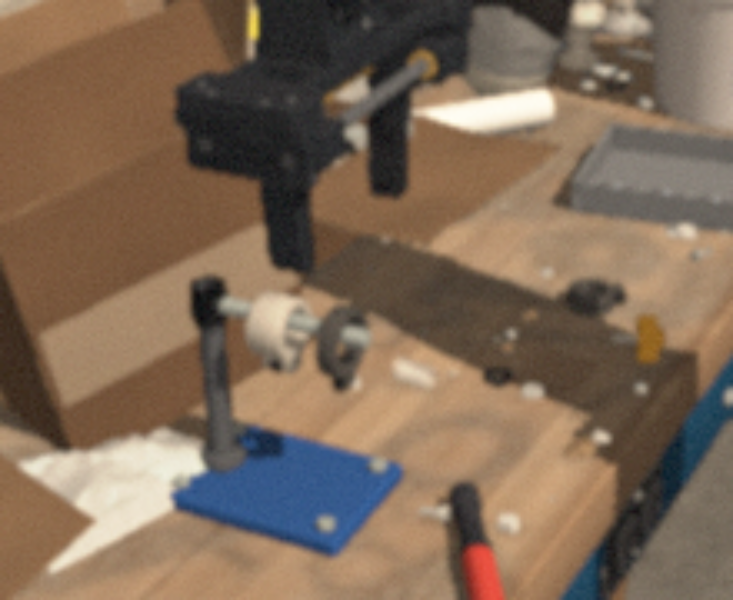

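The gripper hangs above the rod, fingers straddling it with the path clear; collar at (342,340) in the crop, sleeve at (277,330).

```bash
python3 -m pendant '[{"dx":0.02,"dy":-0.07,"dz":0.6,"rx":0,"ry":0,"rz":0,"claw":1},{"dx":0,"dy":0,"dz":0.6,"rx":0,"ry":0,"rz":0,"claw":1},{"dx":0,"dy":0,"dz":0.6,"rx":0,"ry":0,"rz":0,"claw":1},{"dx":0,"dy":0,"dz":0.6,"rx":0,"ry":0,"rz":0,"claw":1},{"dx":0,"dy":0,"dz":0.45,"rx":0,"ry":0,"rz":0,"claw":1},{"dx":0,"dy":0,"dz":0,"rx":0,"ry":0,"rz":0,"claw":-0.1},{"dx":0,"dy":0,"dz":0,"rx":0,"ry":0,"rz":0,"claw":-0.1},{"dx":0,"dy":0,"dz":0,"rx":0,"ry":0,"rz":0,"claw":-1},{"dx":0,"dy":0,"dz":0,"rx":0,"ry":0,"rz":0,"claw":-1},{"dx":0,"dy":0,"dz":0,"rx":0,"ry":0,"rz":0,"claw":-1},{"dx":0,"dy":0,"dz":0,"rx":0,"ry":0,"rz":0,"claw":-1},{"dx":0,"dy":0,"dz":0,"rx":0,"ry":0,"rz":0,"claw":-1}]'
python3 -c "from h import *;go(454,98.8,120)"
```

```text
time: 4.35
tool_pos: [454.5, 99.5, 160.4]
tcp_rot: [1.0, 0.019, 0.0, -0.0]
ft_force: [-0.5, -0.4, 2.7]
width: 38.3
grip_force: 29.7
t 4.35 grasp [454.5  99.5 115.4] yaw 2.21 tilt [0.0004 0.0001] shares [-0.02  0.02 -0.15] F [-0.5 -0.4  2.7] w 38.3 29.7
```

```bash
python3 -m pendant '[{"dx":0,"dy":0,"dz":-0.16,"rx":0,"ry":0,"rz":0,"claw":-1},{"dx":0,"dy":0,"dz":0,"rx":0,"ry":0,"rz":0,"claw":-1},{"dx":-0.2,"dy":0,"dz":0,"rx":0,"ry":0,"rz":0,"claw":-1},{"dx":-0.2,"dy":0,"dz":0,"rx":0,"ry":0,"rz":0,"claw":-1}]'; python3 - <<'E'
from h import *
go(409,97.2,120)
c=capture("scene");cv2.imwrite("pics/s3.png",cv2.resize(c["pixels"][180:280,220:330],(660,600),interpolation=cv2.INTER_CUBIC))
E
```

```text
time: 4.75
tool_pos: [441.8, 98.9, 164.9]
tcp_rot: [1.0, 0.019, -0.0, 0.0]
ft_force: [0.0, 0.6, -0.5]
width: 38.4
grip_force: 29.8
t 4.75 grasp [441.8  98.9 119.9] yaw 2.2 tilt [-0.0004 -0.0001] shares [-1.09  0.01 -0.  ] F [ 0.   0.6 -0.5] w 38.4 29.8
```

View pics/s3.png

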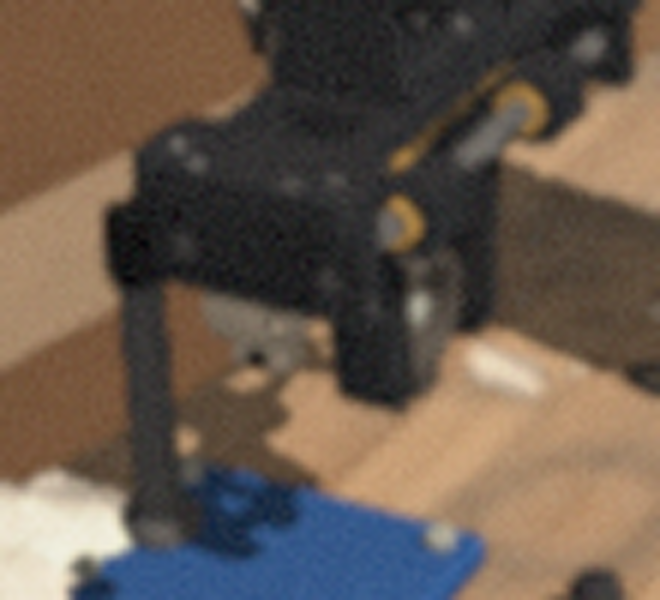

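The collar is still between the fingers (420,300 in the crop) near the rod's tip, with no force; the sleeve stayed put.

```bash
python3 -m pendant '[{"dx":-0.35,"dy":0,"dz":0,"rx":0,"ry":0,"rz":0,"claw":-1},{"dx":-0.4,"dy":0,"dz":0,"rx":0,"ry":0,"rz":0,"claw":-1},{"dx":-0.4,"dy":0,"dz":0,"rx":0,"ry":0,"rz":0,"claw":-1},{"dx":0,"dy":0,"dz":-0.7,"rx":0,"ry":0,"rz":0,"claw":-1},{"dx":0,"dy":0.5,"dz":-0.7,"rx":0,"ry":0,"rz":0,"claw":-1},{"dx":0.4,"dy":1,"dz":-0.5,"rx":0,"ry":0,"rz":0,"claw":-1},{"dx":0.4,"dy":1,"dz":0,"rx":0,"ry":0,"rz":0,"claw":-1},{"dx":0.4,"dy":1,"dz":0,"rx":0,"ry":0,"rz":0,"claw":-1},{"dx":0.4,"dy":1,"dz":0,"rx":0,"ry":0,"rz":0,"claw":-1},{"dx":0.4,"dy":1,"dz":0,"rx":0,"ry":0,"rz":0,"claw":-1},{"dx":0.4,"dy":1,"dz":0,"rx":0,"ry":0,"rz":0,"claw":-1},{"dx":0,"dy":1,"dz":0,"rx":0,"ry":0,"rz":0,"claw":-1}]'
python3 -c "from h import *;go(464,-398,34)"
```

```text
time: 6.0
tool_pos: [489.0, -125.1, 222.0]
tcp_rot: [1.0, 0.02, 0.001, -0.0]
ft_force: [0.1, 0.4, -0.2]
width: 38.4
grip_force: 29.8
t 6.0 grasp [ 489.1 -125.1  177. ] yaw 2.24 tilt [0.001  0.0002] shares [-1.2   9.06  4.76] F [ 0.1  0.4 -0.2] w 38.4 29.8
```

```bash
python3 -m pendant '[{"dx":-0.13,"dy":1,"dz":0,"rx":0,"ry":0,"rz":0,"claw":-1},{"dx":-0.13,"dy":1,"dz":0,"rx":0,"ry":0,"rz":0,"claw":-1},{"dx":-0.13,"dy":1,"dz":0,"rx":0,"ry":0,"rz":0,"claw":-1},{"dx":-0.13,"dy":1,"dz":0,"rx":0,"ry":0,"rz":0,"claw":-1},{"dx":-0.13,"dy":1,"dz":0,"rx":0,"ry":0,"rz":0,"claw":-1},{"dx":-0.13,"dy":1,"dz":0.3,"rx":0,"ry":0,"rz":0,"claw":-1},{"dx":-0.13,"dy":1,"dz":0.5,"rx":0,"ry":0,"rz":0,"claw":-1},{"dx":-0.13,"dy":1,"dz":0.5,"rx":0,"ry":0,"rz":0,"claw":-1},{"dx":-0.13,"dy":1,"dz":0.5,"rx":0,"ry":0,"rz":0,"claw":-1},{"dx":0,"dy":0,"dz":0.7,"rx":0,"ry":0,"rz":0,"claw":-1},{"dx":0,"dy":0,"dz":0.7,"rx":0,"ry":0,"rz":0,"claw":-1},{"dx":0,"dy":0,"dz":0.5,"rx":0,"ry":0,"rz":0,"claw":-1}]'
python3 - <<'E'
from h import *
go(464,-398,35)
c=capture("scene");cv2.imwrite("pics/s4.png",cv2.resize(c["pixels"][110:230,320:460],(700,600),interpolation=cv2.INTER_CUBIC))
E
```

```text
time: 7.2
tool_pos: [462.8, -394.6, 109.5]
tcp_rot: [1.0, 0.019, -0.001, -0.001]
ft_force: [0.6, -0.0, -0.7]
width: 38.5
grip_force: 29.8
t 7.2 grasp [ 462.7 -394.6   64.5] yaw 2.19 tilt [-0.0016  0.0015] shares [0.04 0.12 0.98] F [ 0.6 -0.  -0.7] w 38.5 29.8
```

View pics/s4.png

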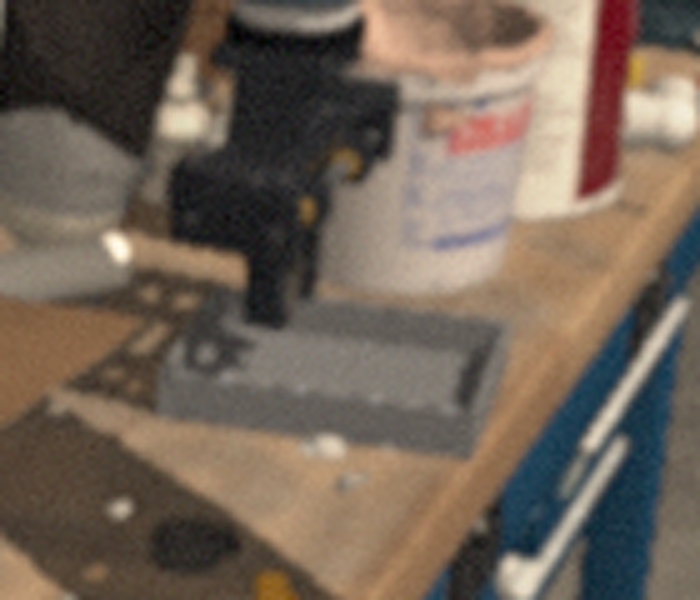

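The gripper is over the far half of the tray, fingertips at (268,315) in the crop. The bucket to the right needs a clearance check.

```bash
python3 - <<'E'
from h import *
X=cloud(dict(np.load("pics/top0.npz")))
m=(X[...,0]>380)&(X[...,0]<540)&(X[...,1]<-440)&(X[...,1]>-620)&(X[...,2]>50)
P=X[m];print(P[np.argsort(-P[:,1])][:12].round())
E
```

```text
[[ 463. -530.  148.]
 [ 453. -531.  146.]
 [ 452. -531.  154.]
 [ 476. -531.  147.]
 [ 457. -531.  150.]
 [ 452. -531.  149.]
 [ 465. -531.  146.]
 [ 472. -531.  147.]
 [ 465. -531.  142.]
 [ 468. -531.  134.]
 [ 466. -531.  134.]
 [ 471. -531.  154.]]
```

```bash
python3 -m pendant '[{"dx":0.04,"dy":0.12,"dz":0.5,"rx":0,"ry":0,"rz":0,"claw":-1},{"dx":0,"dy":0,"dz":0.48,"rx":0,"ry":0,"rz":0,"claw":-1},{"dx":0,"dy":0,"dz":0,"rx":0,"ry":0,"rz":0,"claw":-1}]'; python3 -c "from h import *;go(464,-398,34)"
```

```text
time: 7.55
tool_pos: [464.3, -398.4, 79.8]
tcp_rot: [1.0, 0.019, -0.001, -0.001]
ft_force: [0.2, -0.1, -0.7]
width: 38.3
grip_force: 29.8
t 7.55 grasp [ 464.2 -398.3   34.8] yaw 2.21 tilt [-0.0024  0.0017] shares [-0.   -0.01  0.03] F [ 0.2 -0.1 -0.7] w 38.3 29.8
```

```bash
python3 -m pendant '[{"dx":0,"dy":0,"dz":0.07,"rx":0,"ry":0,"rz":0,"claw":-1},{"dx":0,"dy":0,"dz":0,"rx":0,"ry":0,"rz":0,"claw":0.1},{"dx":0,"dy":0,"dz":0,"rx":0,"ry":0,"rz":0,"claw":0.4},{"dx":0,"dy":0,"dz":0,"rx":0,"ry":0,"rz":0,"claw":0.4},{"dx":0,"dy":0,"dz":0,"rx":0,"ry":0,"rz":0,"claw":0.4},{"dx":0,"dy":0,"dz":-0.7,"rx":0,"ry":0,"rz":0,"claw":0.4},{"dx":0,"dy":0,"dz":-1,"rx":0,"ry":0,"rz":0,"claw":0.4},{"dx":0,"dy":0,"dz":-1,"rx":0,"ry":0,"rz":0,"claw":0.4},{"dx":0,"dy":0,"dz":-1,"rx":0,"ry":0,"rz":0,"claw":0.4},{"dx":0,"dy":0,"dz":-1,"rx":0,"ry":0,"rz":0,"claw":0.4},{"dx":0,"dy":-1,"dz":-0.4,"rx":0,"ry":0,"rz":0,"claw":0.4},{"dx":0,"dy":-1,"dz":0,"rx":0,"ry":0,"rz":0,"claw":1}]'; python3 -m pendant '[{"dx":0,"dy":-1,"dz":0,"rx":0,"ry":0,"rz":0,"claw":1},{"dx":0,"dy":-1,"dz":0,"rx":0,"ry":0,"rz":0,"claw":1},{"dx":0,"dy":-1,"dz":0,"rx":0,"ry":0,"rz":0,"claw":1},{"dx":0,"dy":-1,"dz":0,"rx":0,"ry":0,"rz":0,"claw":1},{"dx":0,"dy":-1,"dz":0,"rx":0,"ry":0,"rz":0,"claw":1},{"dx":0,"dy":-1,"dz":0,"rx":0,"ry":0,"rz":0,"claw":1}]' >/dev/null;python3 - <<'E'
from h import *
c=capture("top");q=np.vstack([cv2.resize(c["pixels"][170:260,395:485],(450,450)),cv2.resize(c["pixels"][150:220,190:410],(450,143))]);cv2.imwrite("pics/t5.png",q)
X=cloud(c);v,u=np.mgrid[:400,:640]
P=X[(u>212)&(u<237)&(v>155)&(v<216)&(abs(X[...,2]-122)<12)&(X[...,0]<520)]
w=P[(abs(P[:,1]-100)>8)];print("sleeve",w.min(0),w.max(0),len(w));go(492,99.8,115)
E
```

```text
time: 8.75
tool_pos: [463.6, -339.9, 235.1]
tcp_rot: [1.0, 0.018, 0.002, 0.002]
ft_force: [0.6, 1.6, -0.8]
width: 67.7
grip_force: 0.0
sleeve [482.39083387  82.79342273 112.60950101] [505.35976799 118.52034913 131.92182117] 101
t 9.4 grasp [ 455.8 -152.7  187.7] yaw 2.53 tilt [-0.0001  0.0028] shares [ 1.58 -8.35  2.45] F [-0.5  5.4  0.1] w 88.1 0.0
```

View pics/t5.png

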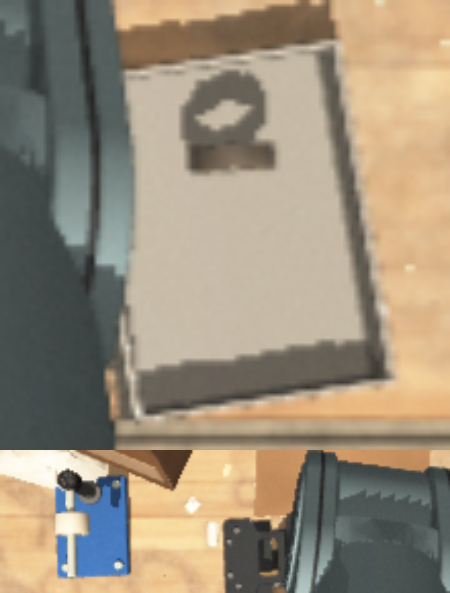

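The top view shows the collar in the tray's far end, standing on edge at (230,155) with its shadow beside it; the sleeve is alone on the rod.

```bash
python3 -m pendant '[{"dx":0.2,"dy":-0.9,"dz":0,"rx":0,"ry":0,"rz":0.07,"claw":1},{"dx":0.2,"dy":-0.9,"dz":0,"rx":0,"ry":0,"rz":0,"claw":1},{"dx":0.2,"dy":-0.9,"dz":0,"rx":0,"ry":0,"rz":0,"claw":1},{"dx":0.2,"dy":-0.9,"dz":0,"rx":0,"ry":0,"rz":0,"claw":1},{"dx":0.2,"dy":-0.9,"dz":0,"rx":0,"ry":0,"rz":0,"claw":1},{"dx":0.2,"dy":-0.9,"dz":0,"rx":0,"ry":0,"rz":0,"claw":1},{"dx":0.2,"dy":-0.9,"dz":0,"rx":0,"ry":0,"rz":0,"claw":1},{"dx":0.2,"dy":-0.9,"dz":0,"rx":0,"ry":0,"rz":0,"claw":1},{"dx":0,"dy":-0.8,"dz":0,"rx":0,"ry":0,"rz":0,"claw":1},{"dx":0,"dy":-0.35,"dz":0,"rx":0,"ry":0,"rz":0,"claw":1},{"dx":0,"dy":0,"dz":0,"rx":0,"ry":0,"rz":0,"claw":1},{"dx":0,"dy":0,"dz":0,"rx":0,"ry":0,"rz":0,"claw":1}]'; python3 -c "from h import *;go(493,100.3,115)"
```

```text
time: 10.6
tool_pos: [495.6, 91.4, 232.4]
tcp_rot: [1.0, 0.016, -0.0, 0.0]
ft_force: [0.4, 0.2, 0.3]
width: 87.9
grip_force: 0.0
t 10.6 grasp [495.6  91.3 187.4] yaw 1.8 tilt [-0.0002 -0.0009] shares [-0.08 -0.3   2.41] F [0.4 0.2 0.3] w 87.9 0.0
```

```bash
python3 -m pendant '[{"dx":-0.08,"dy":-0.3,"dz":0,"rx":0,"ry":0,"rz":-0.08,"claw":1},{"dx":0,"dy":0,"dz":0.6,"rx":0,"ry":0,"rz":0,"claw":1},{"dx":0,"dy":0,"dz":0.6,"rx":0,"ry":0,"rz":0,"claw":1},{"dx":0,"dy":0,"dz":0.6,"rx":0,"ry":0,"rz":0,"claw":1},{"dx":0,"dy":0,"dz":0.6,"rx":0,"ry":0,"rz":0,"claw":1},{"dx":0,"dy":0,"dz":0,"rx":0,"ry":0,"rz":0,"claw":-0.1},{"dx":0,"dy":0,"dz":0,"rx":0,"ry":0,"rz":0,"claw":-0.1},{"dx":0,"dy":0,"dz":0,"rx":0,"ry":0,"rz":0,"claw":-1},{"dx":0,"dy":0,"dz":0,"rx":0,"ry":0,"rz":0,"claw":-1},{"dx":0,"dy":0,"dz":0,"rx":0,"ry":0,"rz":0,"claw":-1},{"dx":0,"dy":0,"dz":0,"rx":0,"ry":0,"rz":0,"claw":-1},{"dx":0,"dy":0,"dz":0,"rx":0,"ry":0,"rz":0,"claw":-1}]'; python3 -c "from h import *;go(493,100.3,120)"
```

```text
time: 11.8
tool_pos: [493.0, 101.6, 160.7]
tcp_rot: [1.0, 0.02, 0.0, -0.0]
ft_force: [-0.2, 0.2, 1.4]
width: 34.3
grip_force: 29.9
t 11.8 grasp [493.  101.6 115.7] yaw 2.25 tilt [0.0004 0.0002] shares [-0.    0.04 -0.14] F [-0.2  0.2  1.4] w 34.3 29.9
```

```bash
python3 -m pendant '[{"dx":0,"dy":0.04,"dz":-0.15,"rx":0,"ry":0,"rz":0,"claw":-1},{"dx":0,"dy":0,"dz":0,"rx":0,"ry":0,"rz":0,"claw":-1},{"dx":-0.2,"dy":0,"dz":0,"rx":0,"ry":0,"rz":0,"claw":-1},{"dx":-0.3,"dy":0,"dz":0,"rx":0,"ry":0,"rz":0,"claw":-1},{"dx":-0.3,"dy":0,"dz":0,"rx":0,"ry":0,"rz":0,"claw":-1},{"dx":-0.3,"dy":0,"dz":0,"rx":0,"ry":0,"rz":0,"claw":-1}]'; python3 -c "from h import *;go(408,97,120)"
```

```text
time: 12.4
tool_pos: [458.8, 99.0, 164.9]
tcp_rot: [1.0, 0.02, -0.0, 0.0]
ft_force: [-0.0, 0.4, -0.3]
width: 34.6
grip_force: 29.8
t 12.4 grasp [458.8  98.9 119.9] yaw 2.26 tilt [-0.0007 -0.0002] shares [-1.69 -0.   -0.  ] F [-0.   0.4 -0.3] w 34.6 29.8
```

```bash
python3 -m pendant '[{"dx":-0.4,"dy":0,"dz":0,"rx":0,"ry":0,"rz":0,"claw":-1},{"dx":-0.4,"dy":0,"dz":0,"rx":0,"ry":0,"rz":0,"claw":-1},{"dx":-0.45,"dy":0,"dz":0,"rx":0,"ry":0,"rz":0,"claw":-1},{"dx":-0.45,"dy":0,"dz":0,"rx":0,"ry":0,"rz":0,"claw":-1},{"dx":0,"dy":0,"dz":0,"rx":0,"ry":0,"rz":0,"claw":-1},{"dx":0,"dy":0,"dz":-0.7,"rx":0,"ry":0,"rz":0,"claw":-1},{"dx":0,"dy":0.5,"dz":-0.7,"rx":0,"ry":0,"rz":0,"claw":-1},{"dx":0.4,"dy":0.9,"dz":-0.5,"rx":0,"ry":0,"rz":0,"claw":-1},{"dx":0.4,"dy":0.9,"dz":0,"rx":0,"ry":0,"rz":0,"claw":-1},{"dx":0.4,"dy":0.9,"dz":0,"rx":0,"ry":0,"rz":0,"claw":-1},{"dx":0,"dy":0.9,"dz":0,"rx":0,"ry":0,"rz":0,"claw":-1},{"dx":0,"dy":0.9,"dz":0,"rx":0,"ry":0,"rz":0,"claw":-1}]'
python3 - <<'E'
from h import *
go(396,-408,34)
c=capture("top");cv2.imwrite("pics/t6.png",np.hstack([cv2.resize(c["pixels"][150:240,200:290],(400,400)),cv2.resize(c["pixels"][170:260,395:485],(400,400))]))
E
```

```text
time: 13.6
tool_pos: [451.5, -52.6, 222.2]
tcp_rot: [1.0, 0.02, 0.0, 0.0]
ft_force: [0.4, -1.0, -0.1]
width: 35.1
grip_force: 29.8
t 13.6 grasp [451.6 -52.6 177.2] yaw 2.25 tilt [ 0.0009 -0.    ] shares [-2.32 11.76  4.77] F [ 0.4 -1.  -0.1] w 35.1 29.8
```

View pics/t6.png

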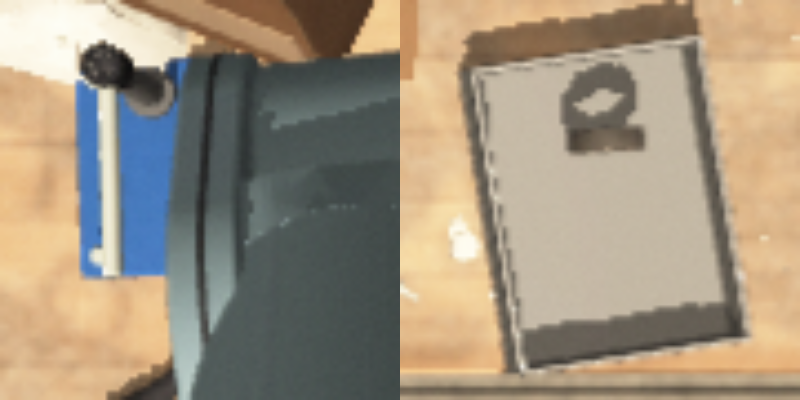

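The rod is bare and the tray shows only the collar, at (605,115-150). The sleeve is in the gripper.

```bash
python3 -m pendant '[{"dx":0,"dy":0.98,"dz":0,"rx":0,"ry":0,"rz":0,"claw":-1},{"dx":0,"dy":0.98,"dz":0,"rx":0,"ry":0,"rz":0,"claw":-1},{"dx":0,"dy":0.98,"dz":0,"rx":0,"ry":0,"rz":0,"claw":-1},{"dx":0,"dy":0.98,"dz":0,"rx":0,"ry":0,"rz":0,"claw":-1},{"dx":0,"dy":0.98,"dz":0,"rx":0,"ry":0,"rz":0,"claw":-1},{"dx":0,"dy":0.98,"dz":0,"rx":0,"ry":0,"rz":0,"claw":-1},{"dx":-0.3,"dy":0.98,"dz":0,"rx":0,"ry":0,"rz":0,"claw":-1},{"dx":-0.4,"dy":0.98,"dz":0,"rx":0,"ry":0,"rz":0,"claw":-1},{"dx":-0.4,"dy":0.98,"dz":0,"rx":0,"ry":0,"rz":0,"claw":-1},{"dx":-0.4,"dy":0.98,"dz":0,"rx":0,"ry":0,"rz":0,"claw":-1},{"dx":-0.4,"dy":0.98,"dz":0,"rx":0,"ry":0,"rz":0,"claw":-1},{"dx":-0.4,"dy":0.98,"dz":0,"rx":0,"ry":0,"rz":0,"claw":-1}]'
python3 -c "from h import *;go(396,-408,36)"
```

```text
time: 14.85
tool_pos: [395.5, -407.9, 222.0]
tcp_rot: [1.0, 0.02, 0.0, 0.0]
ft_force: [0.3, -0.1, -0.8]
width: 34.4
grip_force: 29.8
t 14.85 grasp [ 395.5 -407.9  177. ] yaw 2.25 tilt [ 0.0003 -0.0003] shares [0.01 0.   4.7 ] F [ 0.3 -0.1 -0.8] w 34.4 29.8
```

```bash
python3 -m pendant '[{"dx":0,"dy":0,"dz":0.8,"rx":0,"ry":0,"rz":0,"claw":-1},{"dx":0,"dy":0,"dz":0.9,"rx":0,"ry":0,"rz":0,"claw":-1},{"dx":0,"dy":0,"dz":0.9,"rx":0,"ry":0,"rz":0,"claw":-1},{"dx":0,"dy":0,"dz":0.9,"rx":0,"ry":0,"rz":0,"claw":-1},{"dx":0,"dy":0,"dz":0.7,"rx":0,"ry":0,"rz":0,"claw":-1},{"dx":0,"dy":0,"dz":0.4,"rx":0,"ry":0,"rz":0,"claw":-1},{"dx":0,"dy":0,"dz":0.2,"rx":0,"ry":0,"rz":0,"claw":-1},{"dx":0,"dy":0,"dz":0,"rx":0,"ry":0,"rz":0,"claw":-1}]'
python3 -c "from h import *;go(396,-408,33)"
```

```text
time: 15.65
tool_pos: [396.0, -406.6, 77.8]
tcp_rot: [1.0, 0.02, -0.0, -0.0]
ft_force: [-0.3, -0.4, -0.7]
width: 34.5
grip_force: 29.8
t 15.65 grasp [ 395.9 -406.6   32.8] yaw 2.26 tilt [-0.0003  0.0003] shares [ 0.    0.05 -0.01] F [-0.3 -0.4 -0.7] w 34.5 29.8
```

```bash
python3 -m pendant '[{"dx":0,"dy":0,"dz":0.06,"rx":0,"ry":0,"rz":0,"claw":-1},{"dx":0,"dy":0,"dz":0,"rx":0,"ry":0,"rz":0,"claw":0.1},{"dx":0,"dy":0,"dz":0,"rx":0,"ry":0,"rz":0,"claw":0.4},{"dx":0,"dy":0,"dz":0,"rx":0,"ry":0,"rz":0,"claw":0.4},{"dx":0,"dy":0,"dz":0,"rx":0,"ry":0,"rz":0,"claw":0.4},{"dx":0,"dy":0,"dz":0,"rx":0,"ry":0,"rz":0,"claw":0.4},{"dx":0,"dy":0,"dz":-0.7,"rx":0,"ry":0,"rz":0,"claw":0.4},{"dx":0,"dy":0,"dz":-1,"rx":0,"ry":0,"rz":0,"claw":0.4},{"dx":0,"dy":0,"dz":-1,"rx":0,"ry":0,"rz":0,"claw":0.4},{"dx":0,"dy":0,"dz":-1,"rx":0,"ry":0,"rz":0,"claw":0.4},{"dx":0,"dy":0,"dz":-1,"rx":0,"ry":0,"rz":0,"claw":0.4},{"dx":0.3,"dy":-0.8,"dz":0,"rx":0,"ry":0,"rz":0,"claw":0.4}]'; python3 -m pendant '[{"dx":0.3,"dy":-1,"dz":0,"rx":0,"ry":0,"rz":0,"claw":1},{"dx":0.3,"dy":-1,"dz":0,"rx":0,"ry":0,"rz":0,"claw":1},{"dx":0.3,"dy":-1,"dz":0,"rx":0,"ry":0,"rz":0,"claw":1},{"dx":0.3,"dy":-1,"dz":0,"rx":0,"ry":0,"rz":0,"claw":1},{"dx":0,"dy":-1,"dz":0,"rx":0,"ry":0,"rz":0,"claw":1},{"dx":0,"dy":-1,"dz":0,"rx":0,"ry":0,"rz":0,"claw":1},{"dx":0,"dy":-1,"dz":0,"rx":0,"ry":0,"rz":0,"claw":1},{"dx":0,"dy":-1,"dz":0,"rx":0,"ry":0,"rz":0,"claw":1},{"dx":0,"dy":0,"dz":0,"rx":0,"ry":0,"rz":0,"claw":1},{"dx":0,"dy":0,"dz":0,"rx":0,"ry":0,"rz":0,"claw":1}]'
python3 - <<'E'
from h import *
a=capture("top");b=capture("scene");cv2.imwrite("pics/t7.png",np.hstack([cv2.resize(a["pixels"][170:260,395:485],(400,400)),cv2.resize(b["pixels"][150:220,340:430],(400,400))]))
E
```

```text
time: 16.85
tool_pos: [404.1, -386.8, 221.4]
tcp_rot: [1.0, 0.017, 0.002, 0.004]
ft_force: [0.3, -0.5, -0.2]
width: 61.8
grip_force: 0.0
time: 17.85
tool_pos: [430.5, -140.9, 217.4]
tcp_rot: [1.0, 0.02, 0.0, 0.0]
ft_force: [-0.3, -0.4, -0.9]
width: 87.9
grip_force: 0.0
```

View pics/t7.png

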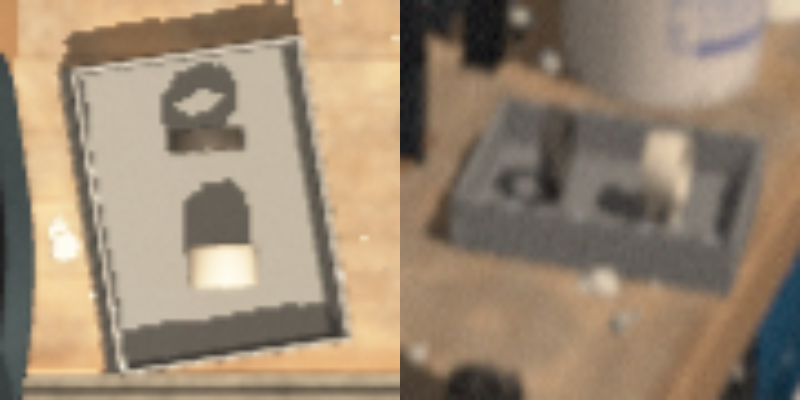

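Both parts are in the tray, standing on edge: collar at (205,140), sleeve at (222,265) in the left crop. I'll tip the collar over, as it stands tall on its boss, after measuring where both are.

```bash
python3 - <<'E'
from h import *
a=capture("top");X=cloud(a);v,u=np.mgrid[:400,:640]
P=X[(u>405)&(u<470)&(v>180)&(v<250)&(X[...,2]>35)]
for n,q in(("collar",P[P[:,0]>430]),("sleeve",P[P[:,0]<=430])):print(n,len(q),np.percentile(q,[3,50,97],axis=0).round())
go(487,-398,150)
E
```

```text
collar 84 [[ 458. -417.   37.]
 [ 463. -394.   49.]
 [ 468. -380.   54.]]
sleeve 133 [[ 385. -423.   37.]
 [ 397. -403.   46.]
 [ 406. -391.   50.]]
t 18.0 grasp [ 430.5 -142.3  172.2] yaw 2.15 tilt [ 0.0001 -0.0005] shares [1.56 8.59 0.75] F [ 0.1 -0.2  0.3] w 88.2 0.0
```

```bash
python3 -m pendant '[{"dx":0.2,"dy":0.96,"dz":0,"rx":0,"ry":0,"rz":0,"claw":-1},{"dx":0.2,"dy":0.96,"dz":0,"rx":0,"ry":0,"rz":0,"claw":-1},{"dx":0.2,"dy":0.96,"dz":0,"rx":0,"ry":0,"rz":0,"claw":-1},{"dx":0.2,"dy":0.96,"dz":0,"rx":0,"ry":0,"rz":0,"claw":-1},{"dx":0.2,"dy":0.96,"dz":0,"rx":0,"ry":0,"rz":0,"claw":-1},{"dx":0.2,"dy":0.96,"dz":0,"rx":0,"ry":0,"rz":0,"claw":-1},{"dx":0.2,"dy":0.96,"dz":0,"rx":0,"ry":0,"rz":0,"claw":-1},{"dx":0.16,"dy":0.96,"dz":0,"rx":0,"ry":0,"rz":0,"claw":-1},{"dx":0,"dy":0.91,"dz":0,"rx":0,"ry":0,"rz":0,"claw":-1},{"dx":0,"dy":0,"dz":0,"rx":0,"ry":0,"rz":0,"claw":-1},{"dx":0,"dy":0,"dz":0,"rx":0,"ry":0,"rz":0,"claw":-1}]'
python3 -c "from h import *;go(487,-399,56)"
```

```text
time: 19.1
tool_pos: [486.5, -397.7, 216.7]
tcp_rot: [1.0, 0.018, -0.0, -0.0]
ft_force: [1.0, 0.9, 0.1]
width: 2.1
grip_force: 0.0
t 19.1 grasp [ 486.4 -397.7  171.7] yaw 2.11 tilt [-0.0007  0.0004] shares [0.02 0.05 3.86] F [1.  0.9 0.1] w 2.1 0.0
```

```bash
python3 -m pendant '[{"dx":0.02,"dy":0.05,"dz":0.8,"rx":0,"ry":0,"rz":0,"claw":-1},{"dx":0,"dy":0,"dz":0.9,"rx":0,"ry":0,"rz":0,"claw":-1},{"dx":0,"dy":0,"dz":0.9,"rx":0,"ry":0,"rz":0,"claw":-1},{"dx":0,"dy":0,"dz":0.8,"rx":0,"ry":0,"rz":0,"claw":-1},{"dx":0,"dy":0,"dz":0.46,"rx":0,"ry":0,"rz":0,"claw":-1},{"dx":-0.2,"dy":0,"dz":0,"rx":0,"ry":0,"rz":0,"claw":-1},{"dx":-0.15,"dy":0,"dz":0,"rx":0,"ry":0,"rz":0,"claw":-1},{"dx":-0.15,"dy":0,"dz":0,"rx":0,"ry":0,"rz":0,"claw":-1},{"dx":-0.15,"dy":0,"dz":0,"rx":0,"ry":0,"rz":0,"claw":-1},{"dx":-0.15,"dy":0,"dz":0,"rx":0,"ry":0,"rz":0,"claw":-1},{"dx":-0.15,"dy":0,"dz":0,"rx":0,"ry":0,"rz":0,"claw":-1},{"dx":-0.1,"dy":0,"dz":0,"rx":0,"ry":0,"rz":0,"claw":-1}]'; python3 -m pendant '[{"dx":0,"dy":0,"dz":0,"rx":0,"ry":0,"rz":0,"claw":-1},{"dx":0,"dy":0,"dz":-0.8,"rx":0,"ry":0,"rz":0,"claw":-1},{"dx":0,"dy":0,"dz":-1,"rx":0,"ry":0,"rz":0,"claw":-1},{"dx":0,"dy":0,"dz":-1,"rx":0,"ry":0,"rz":0,"claw":-1},{"dx":0,"dy":0,"dz":-1,"rx":0,"ry":0,"rz":0,"claw":-1},{"dx":0,"dy":-1,"dz":0,"rx":0,"ry":0,"rz":0,"claw":-1},{"dx":0,"dy":-1,"dz":0,"rx":0,"ry":0,"rz":0,"claw":-1},{"dx":0,"dy":-1,"dz":0,"rx":0,"ry":0,"rz":0,"claw":-1},{"dx":0,"dy":-1,"dz":0,"rx":0,"ry":0,"rz":0,"claw":-1},{"dx":0,"dy":-1,"dz":0,"rx":0,"ry":0,"rz":0,"claw":-1},{"dx":0,"dy":-1,"dz":0,"rx":0,"ry":0,"rz":0,"claw":-1},{"dx":0,"dy":-1,"dz":0,"rx":0,"ry":0,"rz":0,"claw":-1}]'; python3 - <<'E'
from h import *
a=capture("top");b=capture("scene");cv2.imwrite("pics/t8.png",np.hstack([cv2.resize(a["pixels"][170:260,395:485],(400,400)),cv2.resize(b["pixels"][150:220,340:430],(400,400))]))
E
```

```text
time: 20.3
tool_pos: [456.0, -399.7, 101.6]
tcp_rot: [1.0, 0.02, -0.0, 0.0]
ft_force: [-0.1, -0.5, 0.3]
width: 1.1
grip_force: 0.0
time: 21.5
tool_pos: [448.3, -188.3, 215.6]
tcp_rot: [1.0, 0.02, 0.0, 0.0]
ft_force: [0.5, 0.8, -0.3]
width: 0.4
grip_force: 0.0
```

View pics/t8.png

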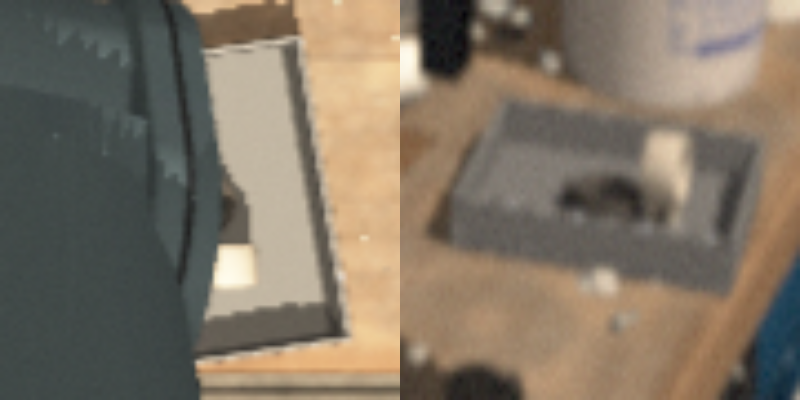

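The collar now lies flat at (605,195) in the right crop and the sleeve stands still in the tray at (665,175). The robot is clear of both, so I'm handing in.

```bash
python3 -c "from plant import *;print(job_done())"
```

```text
the job is handed in; nothing more can be done
None
```

The job is handed in at about 21.5 s: the collar was taken off first and lies flat in the tray, and the sleeve followed and stands still on its edge there, both let go and the robot clear.

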